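# Sweep the used sample pots into the discard bay

## Robot

A 7-joint arm with a two-finger parallel gripper is mounted at the origin on the work surface. World frame = base frame: x ahead of the robot, y to its left, z up, the work surface at z = 0. Lengths are in m, angles in rad, forces in N, time in s.
With the tool pointing down it reaches from about 0.4 to 0.875 m from the base axis. Payload 19.3 kg.
Tool frame: the origin (TCP) lies at the very end of the fingers, on their centre line; the grasp point (between the pads) lies 19 mm behind it; z points along the fingers, y is the line along which they close (so a half turn about z gives the same grasp; the last joint's range is limited). The gripper opens to 85 mm and grips with 20 to 120 N. Pads are 22 mm wide; open, the fingers measure 114 mm over their backs; the gripper's body (76 mm by 85 mm) begins 54 mm behind the grasp point. The pads swing forward as they close: fully open they stand 13 mm farther back than shut.
Start: joints at [-1.367, 0.521, -0.036, 1.599, 0.021, 1.021, -0.113], TCP at [0.169, 0.602, 0.231] pointing down, gripper open.
Joint ranges: [-2.91, 2.91], [-0.3, 2.13], [-1.5, 1.42], [0.17, 2.43], [-1.26, 4.41], [0.16, 1.93], [-2.52, 2.52]. Speed limits (rad/s): [1.89, 1.89, 2.39, 2.39, 3.01, 3.01, 3.01].

## Interface

Orientations are given as [roll, pitch, yaw] about the fixed x, y, z axes, in that order (R = Rz(yaw) Ry(pitch) Rx(roll)).
In Python, from workcell import monitor, optics, job_done gives the robot as it stands.
- The arm moves only by the shell command python3 -m handwheel 'ROWS' [FORCE]. ROWS is JSON, a list of rows, each an object of numbers: "dx", "dy", "dz": the shift along the tool's x, y, z in cm; "wx", "wy", "wz": the turn, a rotation vector about the tool's x, y, z in rad; "claw": the opening in per cent of the stroke, from 0 (shut) to 100 (fully open). A call has 1 to 8 rows; each row shifts and turns the commanded pose from where the row before left it, along the tool's axes as they then stand; what a row does not reach is not made up. A row lasts 1/8 s, in which the tool goes at most 62.5 mm and 10.7 degrees, less where a joint would pass 70% of its speed; a pose out of reach is approached as far as the arm can. A call with a gripper value outside its range is refused whole. The fingers move at their own pace and stop on an object; FORCE is the grip in N (left out, the last holds). Time passes only in rows, so rows that do not move let the fingers close. It gives the time, the measured TCP pose, the force, the opening and the grip force at its end, in the units of the state.
- monitor.observe(): the state, without advancing time (a new reading comes with each control period).
- optics.grab_frame(name): name is "scene" or "top"; returns a dict with "frame" (384x512x3 uint8, blue, green, red), "fovy" (degrees; the focal length in pixels is half the picture's height over the tangent of half this angle, whatever the lens; pixels are square), "cx", "cy" (the principal point, pixels), "R" (3x3) and "t" (3): a world point X has camera coordinates R X + t. Camera axes: x right, y down, z forward; pixel columns grow to the right and rows downward; lengths in m; the calibration is good to about 2 mm. A picture is of the moment at which its call begins. There is no depth.
- job_done(): hands the job in; it is judged then, once.
Trained networks look in the newest picture that a camera, given by its name, has taken for a name from the list of things; names that differ only in an ending like _2 or _b are one class to them, and where a whole thing is asked for, a point or a joint stands for the part that bears it (a point fixed in the world has none). Each returns a list of dicts, best first, with "p" (0 to 1); they miss things now and then, are a little off and sometimes report something else, mostly with a low value. They report only what shows in the picture. A call takes as long as a camera call.
- optics.masks_of(name, camera): "region" (384x512 bool, what is visible of it) and "rect" ([left, top, width, height] in pixels, round what is visible of it).
The state is a dict: "clock": time; "qpos": joint angles; "qd": joint speeds; "joint_efforts": joint torques, N m; "position": TCP position; "tool_rot": TCP orientation; "force": force on the tool from outside, world axes, zero at the start; "moment": the same for the moment, N m; "grip_width": finger opening in m; "finger_force": force on a finger pad.
Only numpy, scipy, OpenCV 4.12 (cv2) and the standard library are available. Lean on these libraries where they do the work, as an engineer would, in place of code of your own. Each camera call takes 0.05 s, during which the arm holds its last target. There are 200 camera calls.

## Task

Sweep the three red-lidded used sample pots gently along the counter with the fingers, without picking any of them up or knocking them over, until all three stand wholly inside the yellow-floored discard bay. Go in through its open side, and leave the blue-lidded clean pot, the wash bottle and the amber jar where they stand.

Things in the scene. Friction and masses are not known exactly. Their poses are not given: they have to be found in the camera images.
- used0: a squat round sample pot, 40 mm across and 26 mm high, white with a red screw lid (used: to be swept into the bay), about 25 g, standing loose on the counter lid up; origin at the centre of its underside, z up; its yaw is of no account
- used1: a squat round sample pot, 40 mm across and 26 mm high, white with a red screw lid (used: to be swept into the bay), about 25 g, standing loose on the counter lid up; origin at the centre of its underside, z up; its yaw is of no account
- used2: a squat round sample pot, 40 mm across and 26 mm high, white with a red screw lid (used: to be swept into the bay), about 25 g, standing loose on the counter lid up; origin at the centre of its underside, z up; its yaw is of no account
- clean: a squat round sample pot, 40 mm across and 26 mm high, white with a blue screw lid (clean), about 25 g, standing loose on the counter lid up; origin at the centre of its underside, z up; its yaw is of no account; a bystander to leave alone
- bay: discard bay fixed to the counter: a yellow mat 120 mm deep (x) by 220 mm wide (y), level with the counter (no step), with steel walls 8 mm thick, 30 mm high, along the far side and both ends. Origin at the mat's centre, counter height; x points from the open near side (mouth, x = -60 mm) to the far wall (inner face x = +60 mm); end walls' inner faces at y = -110 and +110 mm; z up
- bottle: green wash bottle, 60 mm across, 170 mm high, standing to one side; origin at the centre of its underside; a bystander to leave alone
- jar: amber reagent jar with a white lid, 64 mm across, 85 mm high, standing to one side; origin at the centre of its underside; a bystander to leave alone

How it is judged:
At the end, for the whole second after the job is handed in: All three red-lidded pots stand upright (within 0.1 rad) and at rest on the floor of the bay, each wholly past the line of its mouth (to 2 mm) and between its walls; the blue-lidded pot, the bottle and the jar stand upright within 15 mm of where they started (x of used0 in the frame of bay between -0.042 and 0.062 m and y of used0 in the frame of bay between -0.112 and 0.112 m and angle between each of used0, used1, used2, clean, bottle, jar's own z axis and vertical below 0.1 rad and height (world z) of each of used0, used1, used2 below 0.005 m and linear speed of each of used0, used1, used2 below 0.01 m/s and x of used1 in the frame of bay between -0.042 and 0.062 m and y of used1 in the frame of bay between -0.112 and 0.112 m and x of used2 in the frame of bay between -0.042 and 0.062 m and y of used2 in the frame of bay between -0.112 and 0.112 m and distance of each of clean, bottle, jar from where it was at the start of the episode below 0.015 m); the robot touches nothing.
It fails at once if a pot is lifted off the counter (more than 15 mm) (height (world z) of any of used0, used1, used2, clean above 0.015 m).
It fails at once if a pot is tipped over (more than 0.5 rad) (angle between any of used0, used1, used2, clean's own z axis and vertical above 0.5 rad).
It fails at once if a pot is pushed or squeezed roughly (over 25 N from the fingers) (contact force between the fingers and used0 above 25 N or contact force between the fingers and used1 above 25 N or contact force between the fingers and used2 above 25 N or contact force between the fingers and clean above 25 N).
It fails at once if the clean pot, the bottle or the jar is moved by more than 15 mm or tipped (distance of any of clean, bottle, jar from where it was at the start of the episode above 0.015 m or angle between any of bottle, jar's own z axis and vertical above 0.3 rad).
It also fails if it takes over 72 s, if anything falls off the work surface, if the arm or the gripper's body presses on something with over 40 N, if the wrist force passes 120 N, or if a joint passes its speed limit or range.

## Working session

There is one attempt and no reset: what is moved stays moved. The work goes in short steps, Python scripts to look and compute and a shell command to move; the robot and the scene stay as the last step left them, time stands still between calls to the robot, and variables do not carry over. Pictures are saved under pics/ and viewed, at most 10 in all, crops included, and the job is handed in when it is done.

```bash
mkdir -p pics
cat > h.py <<'E'
import numpy as np, cv2
from workcell import monitor, optics
def cam(n):
    f=optics.grab_frame(n); F=192/np.tan(np.radians(f['fovy'])/2)
    return f,F
def ground(f,F,u,v,z):
    R=np.array(f['R']);t=np.array(f['t']);c=-R.T@t
    d=R.T@np.array([(u-f['cx'])/F,(v-f['cy'])/F,1]);return c+d*(z-c[2])/d[2]
def proj(f,F,X):
    R=np.array(f['R']);p=R@np.array(X)+np.array(f['t']);return f['cx']+F*p[0]/p[2],f['cy']+F*p[1]/p[2]
E
python3 - <<'E'
from h import *
s=monitor.observe();print(s['clock'],s['position'],s['tool_rot'],s['grip_width'])
ims=[]
for n in('top','scene'):
    f,F=cam(n);cv2.imwrite(f'pics/{n}0.png',f['frame'])
    R=np.array(f['R']);print(n,-R.T@np.array(f['t']))
    for o in('used0','clean','bay','bottle','jar'):
        for m in optics.masks_of(o,n):
            if m['p']<.3: continue
            ys,xs=np.nonzero(m['region'])
            print(o,round(m['p'],2),m['rect'],ground(f,F,xs.mean(),ys.mean(),.02 if o in('used0','clean') else 0).round(3))
E
```

```text
0.0 [0.16895392 0.6013926  0.23074792] [-3.14049414e+00  7.47429172e-05  2.86774047e+00] 0.0855728371546441
top [ 0.36042396 -0.00393081  1.14054813]
used0 0.67 [186.3, 226.3, 17.1, 18.2] [0.452 0.162 0.02 ]
used0 0.61 [323.5, 218.2, 14.2, 22.6] [ 0.461 -0.15   0.02 ]
used0 0.57 [284.1, 231.3, 16.3, 16.4] [ 0.441 -0.063  0.02 ]
clean 0.61 [241.0, 220.9, 17.7, 15.6] [0.462 0.031 0.02 ]
clean 0.52 [422.5, 214.2, 49.5, 32.2] [ 0.456 -0.42   0.02 ]
clean 0.51 [321.8, 218.3, 16.5, 17.8] [ 0.461 -0.15   0.02 ]
bay 0.91 [224.2, 114.3, 104.3, 58.8] [ 0.668 -0.027  0.   ]
bottle 0.6 [423.4, 215.1, 49.0, 31.2] [ 0.457 -0.428  0.   ]
jar 0.64 [72.3, 183.5, 39.7, 30.9] [0.533 0.407 0.   ]
scene [1.41418459 0.20859401 0.63791317]
used0 0.59 [194.4, 169.4, 19.2, 11.1] [ 0.471 -0.146  0.02 ]
used0 0.54 [226.6, 165.2, 15.4, 16.3] [ 0.451 -0.059  0.02 ]
used0 0.53 [312.7, 177.6, 10.4, 13.0] [0.461 0.164 0.02 ]
clean 0.48 [260.1, 175.8, 12.5, 12.4] [0.468 0.033 0.02 ]
bay 0.96 [166.2, 201.5, 115.8, 53.4] [ 0.664 -0.028  0.   ]
bay 0.44 [313.1, 176.8, 9.1, 17.3] [0.431 0.163 0.   ]
bottle 0.73 [107.6, 108.9, 26.1, 62.5] [ 0.327 -0.48   0.   ]
jar 0.92 [393.5, 183.5, 34.6, 42.0] [0.463 0.407 0.   ]
```

Run:
```python
from h import *
a=cv2.imread('pics/top0.png')[90:290,60:480];cv2.imwrite('pics/top0c.png',cv2.resize(a,None,fx=1.9,fy=1.9,interpolation=2))
f,F=cam('top')
hsv=cv2.cvtColor(f['frame'],cv2.COLOR_BGR2HSV)
for nm,lo,hi,z in(('red',(0,120,60),(8,255,255),.026),('red2',(172,120,60),(180,255,255),.026),('blue',(100,120,60),(130,255,255),.026),('yel',(20,100,90),(35,255,255),0)):
    m=cv2.inRange(hsv,lo,hi);n,l,st,c=cv2.connectedComponentsWithStats(m)
    for i in range(1,n):
        if st[i,4]>40: print(nm,st[i],ground(f,F,*c[i],z).round(4))
    if nm=='yel':
        cs=max(cv2.findContours(m,0,2)[0],key=cv2.contourArea);b=cv2.boxPoints(cv2.minAreaRect(cs))
        for p in b: print(p,ground(f,F,*p,0).round(4))
```

```text
red [322 220  17  17 231] [ 0.4615 -0.1504  0.026 ]
red [186 225  17  17 233] [0.452  0.1618 0.026 ]
red [285 229  17  18 232] [ 0.4403 -0.0642  0.026 ]
blue [244 221  16  17 215] [0.461  0.0303 0.026 ]
blue [459 220  14  13 135] [ 0.4657 -0.4612  0.026 ]
yel [ 230  123   93   50 4461] [ 0.6599 -0.0261  0.    ]
yel [  0 304  20  48 319] [0.2524 0.5875 0.    ]
[229.12462  123.852264] [0.7197 0.086  0.    ]
[321.13055 122.17944] [ 0.723  -0.1387  0.    ]
[322.0152  170.83609] [ 0.6016 -0.1379  0.    ]
[230.00928 172.50891] [0.5985 0.0827 0.    ]
```

View pics/top0c.png

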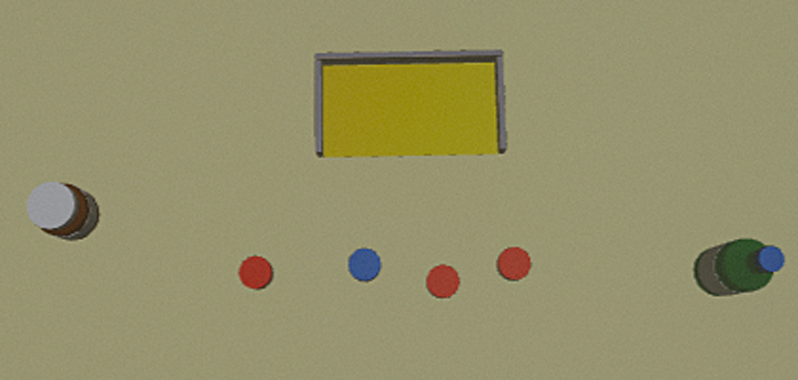

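The crop shows the bay opening toward the robot with its mouth at about y = 155. The red pots are at crop pixels (256,272), (443,281) and (514,263), and the blue pot at (364,264) has clear space on both sides. The detections agree with this. My plan is to straddle each pot with the fingers half open and push it with the rear finger.

```bash
cat >> h.py <<'E'
from scipy.spatial.transform import Rotation as Ro
def go(*targets, yaw=None):
    """print cm shifts in the tool frame (after turning to yaw) for successive world targets"""
    s=monitor.observe();R=Ro.from_euler('xyz',s['tool_rot']);p=np.array(s['position'])
    print('t',s['clock'],'pos',p.round(4),'rpy',np.round(s['tool_rot'],3),'F',np.round(s['force'],1),'w',round(s['grip_width'],4))
    if yaw is not None:
        Rn=Ro.from_euler('xyz',[np.pi,0,yaw]);print('turn',(R.inv()*Rn).as_rotvec().round(3));R=Rn
    for q in targets:
        q=np.array(q);print(q,'cm',(R.inv().apply(q-p)*100).round(2));p=q
E
python3 -c "
from h import *
go((.45,.25,.15),(.4403,-.0642,.12),(.4403,-.0642,.008),(.645,-.015,.008),yaw=1.80)"
python3 -m handwheel '[{"wz":0.178,"claw":100},{"wz":0.178},{"wz":0.178},{"wz":0.178},{"wz":0.178},{"wz":0.178},{},{}]'
```

```text
t 0.65 pos [0.169  0.6017 0.2313] rpy [-3.142  0.     2.868] F [-1.   0.  -0.4] w 0.0855
turn [-0.     0.     1.068]
[0.45 0.25 0.15] cm [-40.64  19.38   8.13]
[ 0.4403 -0.0642  0.12  ] cm [-30.38  -8.08   3.  ]
[ 0.4403 -0.0642  0.008 ] cm [ 0.  -0.  11.2]
[ 0.645 -0.015  0.008] cm [ 0.14 21.05  0.  ]schema error: expected keys dx, dy, dz, wx, wy, wz, claw
```

```bash
python3 -m handwheel '[{"wz":0.178,"claw":100},{"wz":0.178},{"wz":0.178},{"wz":0.178},{"wz":0.178},{"wz":0.178},{"dx":0},{"dx":0}]'
```

```text
schema error: expected keys dx, dy, dz, wx, wy, wz, claw
```

All seven keys are needed in every row.

```bash
python3 -m handwheel '[{"dx":0,"dy":0,"dz":0,"wx":0,"wy":0,"wz":0.178,"claw":100},{"dx":0,"dy":0,"dz":0,"wx":0,"wy":0,"wz":0.178,"claw":100},{"dx":0,"dy":0,"dz":0,"wx":0,"wy":0,"wz":0.178,"claw":100},{"dx":0,"dy":0,"dz":0,"wx":0,"wy":0,"wz":0.178,"claw":100},{"dx":0,"dy":0,"dz":0,"wx":0,"wy":0,"wz":0.178,"claw":100},{"dx":0,"dy":0,"dz":0,"wx":0,"wy":0,"wz":0.178,"claw":100}]'
python3 -m handwheel '[{"dx":-5,"dy":2.4,"dz":1,"wx":0,"wy":0,"wz":0,"claw":100},{"dx":-5,"dy":2.4,"dz":1,"wx":0,"wy":0,"wz":0,"claw":100},{"dx":-5,"dy":2.4,"dz":1,"wx":0,"wy":0,"wz":0,"claw":100},{"dx":-5,"dy":2.4,"dz":1,"wx":0,"wy":0,"wz":0,"claw":100},{"dx":-5,"dy":2.4,"dz":1,"wx":0,"wy":0,"wz":0,"claw":100},{"dx":-5,"dy":2.4,"dz":1,"wx":0,"wy":0,"wz":0,"claw":100},{"dx":-5,"dy":2.4,"dz":1,"wx":0,"wy":0,"wz":0,"claw":100},{"dx":-5,"dy":2.4,"dz":1,"wx":0,"wy":0,"wz":0,"claw":100}]'
python3 -c "
from h import *
go((.4403,-.0642,.12),(.4403,-.0642,.008),(.645,-.015,.008),yaw=1.80)"
```

```text
clock: 1.4
position: [0.1689, 0.6017, 0.2313]
tool_rot: [-3.142, -0.0, 1.794]
force: [-0.4, -0.3, -0.5]
grip_width: 0.0856
finger_force: 0.0
clock: 2.4
position: [0.4478, 0.2544, 0.1512]
tool_rot: [3.141, -0.0, 1.8]
force: [0.2, 0.5, 0.5]
grip_width: 0.0852
finger_force: 0.0
t 2.4 pos [0.4478 0.2544 0.1512] rpy [ 3.141 -0.     1.8  ] F [0.2 0.5 0.5] w 0.0852
turn [ 0. -0.  0.]
[ 0.4403 -0.0642  0.12  ] cm [-30.86  -7.97   3.12]
[ 0.4403 -0.0642  0.008 ] cm [ 0.  -0.  11.2]
[ 0.645 -0.015  0.008] cm [ 0.14 21.05  0.  ]
```

```bash
python3 -m handwheel '[{"dx":-4.4,"dy":-1.14,"dz":0.4,"wx":0,"wy":0,"wz":0,"claw":100},{"dx":-4.4,"dy":-1.14,"dz":0.4,"wx":0,"wy":0,"wz":0,"claw":100},{"dx":-4.4,"dy":-1.14,"dz":0.4,"wx":0,"wy":0,"wz":0,"claw":100},{"dx":-4.4,"dy":-1.14,"dz":0.4,"wx":0,"wy":0,"wz":0,"claw":100},{"dx":-4.4,"dy":-1.14,"dz":0.4,"wx":0,"wy":0,"wz":0,"claw":100},{"dx":-4.4,"dy":-1.14,"dz":0.4,"wx":0,"wy":0,"wz":0,"claw":100},{"dx":-4.4,"dy":-1.14,"dz":0.4,"wx":0,"wy":0,"wz":0,"claw":100},{"dx":0,"dy":0,"dz":3,"wx":0,"wy":0,"wz":0,"claw":100}]'
python3 -m handwheel '[{"dx":0,"dy":0,"dz":2,"wx":0,"wy":0,"wz":0,"claw":100},{"dx":0,"dy":0,"dz":0,"wx":0,"wy":0,"wz":0,"claw":100}]'
python3 -c "
from h import *
go((.4403,-.0642,.008),(.645,-.015,.008),yaw=1.80)
f,F=cam('scene');cv2.imwrite('pics/s1.png',cv2.resize(f['frame'][60:300,100:400],None,fx=2.5,fy=2.5))"
```

```text
clock: 3.4
position: [0.4399, -0.0655, 0.0942]
tool_rot: [3.138, 0.002, 1.795]
force: [1.2, 1.2, -1.5]
grip_width: 0.0855
finger_force: 0.0
clock: 3.65
position: [0.4384, -0.0625, 0.0726]
tool_rot: [-3.14, -0.0, 1.799]
force: [0.4, -0.3, 0.4]
grip_width: 0.0856
finger_force: 0.0
t 3.65 pos [ 0.4384 -0.0625  0.0726] rpy [-3.14  -0.     1.799] F [ 0.4 -0.3  0.4] w 0.0856
turn [-0.002 -0.    -0.001]
[ 0.4403 -0.0642  0.008 ] cm [-0.21  0.15  6.46]
[ 0.645 -0.015  0.008] cm [ 0.14 21.05  0.  ]
```

View pics/s1.png

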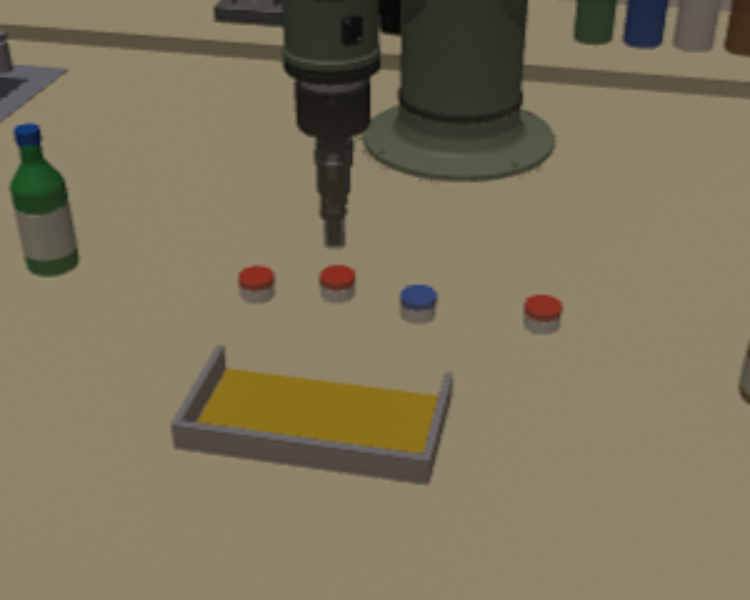

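The gripper stands over the middle red pot at crop (338,280), with the fingers in line with the push and nothing else nearby. Next I lower it and half close.

```bash
python3 -m handwheel '[{"dx":-0.1,"dy":0.15,"dz":2.3,"wx":0,"wy":0,"wz":0,"claw":100},{"dx":-0.1,"dy":0,"dz":2.3,"wx":0,"wy":0,"wz":0,"claw":100},{"dx":0,"dy":0,"dz":1.5,"wx":0,"wy":0,"wz":0,"claw":100},{"dx":0,"dy":0,"dz":0.7,"wx":0,"wy":0,"wz":0,"claw":60},{"dx":0,"dy":0,"dz":0,"wx":0,"wy":0,"wz":0,"claw":60},{"dx":0,"dy":0,"dz":0,"wx":0,"wy":0,"wz":0,"claw":60},{"dx":0,"dy":0,"dz":0,"wx":0,"wy":0,"wz":0,"claw":60}]' 20
python3 -c "
from h import *
go((.645,-.015,.005))"
```

```text
clock: 4.58
position: [0.4412, -0.0639, 0.0058]
tool_rot: [3.141, 0.0, 1.8]
force: [0.1, 0.3, -0.4]
grip_width: 0.0512
finger_force: 0.0
t 4.575 pos [ 0.4412 -0.0639  0.0058] rpy [3.141 0.    1.8  ] F [ 0.1  0.3 -0.4] w 0.0512
[ 0.645 -0.015  0.005] cm [ 0.14 20.96  0.09]
```

```bash
python3 -m handwheel '[{"dx":0,"dy":0.4,"dz":0,"wx":0,"wy":0,"wz":0,"claw":60},{"dx":0,"dy":0.6,"dz":0,"wx":0,"wy":0,"wz":0,"claw":60},{"dx":0,"dy":1,"dz":0,"wx":0,"wy":0,"wz":0,"claw":60},{"dx":0,"dy":1,"dz":0,"wx":0,"wy":0,"wz":0,"claw":60},{"dx":0,"dy":1,"dz":0,"wx":0,"wy":0,"wz":0,"claw":60},{"dx":0,"dy":1,"dz":0,"wx":0,"wy":0,"wz":0,"claw":60},{"dx":0,"dy":1,"dz":0,"wx":0,"wy":0,"wz":0,"claw":60},{"dx":0,"dy":0.6,"dz":0,"wx":0,"wy":0,"wz":0,"claw":60}]'
python3 - <<'E'
from h import *
go((.650,-.015,.005))
f,F=cam('scene');cv2.imwrite('pics/s2.png',cv2.resize(f['frame'][120:280,140:340],None,fx=3,fy=3))
E
```

```text
clock: 5.58
position: [0.5058, -0.0488, 0.0053]
tool_rot: [3.141, 0.0, 1.8]
force: [-1.1, -1.3, 0.0]
grip_width: 0.0509
finger_force: 0.1
t 5.575 pos [ 0.5058 -0.0488  0.0053] rpy [3.141 0.    1.8  ] F [-1.1 -1.3  0. ] w 0.0509
[ 0.65  -0.015  0.005] cm [ 0.02 14.81  0.03]
```

View pics/s2.png

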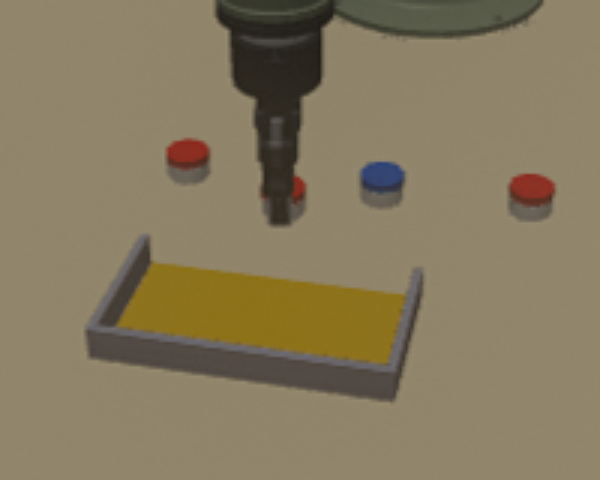

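The pot at crop (285,195) is still between the fingers and is moving with them. I'll carry on.

```bash
python3 -m handwheel '[{"dx":0,"dy":0.6,"dz":0,"wx":0,"wy":0,"wz":0,"claw":60},{"dx":0,"dy":1,"dz":0,"wx":0,"wy":0,"wz":0,"claw":60},{"dx":0,"dy":1,"dz":0,"wx":0,"wy":0,"wz":0,"claw":60},{"dx":0,"dy":1,"dz":0,"wx":0,"wy":0,"wz":0,"claw":60},{"dx":0,"dy":1,"dz":0,"wx":0,"wy":0,"wz":0,"claw":60},{"dx":0,"dy":1,"dz":0,"wx":0,"wy":0,"wz":0,"claw":60},{"dx":0,"dy":1,"dz":0,"wx":0,"wy":0,"wz":0,"claw":60},{"dx":0,"dy":1,"dz":0,"wx":0,"wy":0,"wz":0,"claw":60}]'
python3 -m handwheel '[{"dx":0,"dy":1,"dz":0,"wx":0,"wy":0,"wz":0,"claw":60},{"dx":0,"dy":1,"dz":0,"wx":0,"wy":0,"wz":0,"claw":60},{"dx":0,"dy":1,"dz":0,"wx":0,"wy":0,"wz":0,"claw":60},{"dx":0,"dy":1,"dz":0,"wx":0,"wy":0,"wz":0,"claw":60},{"dx":0,"dy":1,"dz":0,"wx":0,"wy":0,"wz":0,"claw":60},{"dx":0,"dy":1,"dz":0,"wx":0,"wy":0,"wz":0,"claw":60},{"dx":0,"dy":0.5,"dz":0,"wx":0,"wy":0,"wz":0,"claw":60},{"dx":0,"dy":0,"dz":0,"wx":0,"wy":0,"wz":0,"claw":60}]'
python3 -m handwheel '[{"dx":0,"dy":-0.4,"dz":0,"wx":0,"wy":0,"wz":0,"claw":60},{"dx":0,"dy":0,"dz":-1,"wx":0,"wy":0,"wz":0,"claw":60},{"dx":0,"dy":0,"dz":-3,"wx":0,"wy":0,"wz":0,"claw":60},{"dx":0,"dy":0,"dz":-5,"wx":0,"wy":0,"wz":0,"claw":100},{"dx":0,"dy":0,"dz":0,"wx":0,"wy":0,"wz":0,"claw":100}]'
python3 - <<'E'
from h import *
d=np.array([.19,.07]);yaw=np.pi/2+np.arctan2(.07,.1885);print(yaw)
go((.4615,-.1504,.08),(.4615,-.1504,.005),(.655,-.08,.005),yaw=yaw)
f,F=cam('scene');cv2.imwrite('pics/s3.png',cv2.resize(f['frame'][120:280,140:340],None,fx=3,fy=3))
E
```

```text
clock: 6.62
position: [0.5798, -0.0316, 0.0053]
tool_rot: [-3.142, 0.0, 1.8]
force: [-0.2, -0.4, -0.4]
grip_width: 0.0511
finger_force: 0.1
clock: 7.62
position: [0.6426, -0.0169, 0.0052]
tool_rot: [-3.142, 0.0, 1.8]
force: [-0.1, -0.6, 0.6]
grip_width: 0.051
finger_force: 0.0
clock: 8.25
position: [0.6406, -0.0181, 0.0997]
tool_rot: [3.135, 0.001, 1.799]
force: [0.2, -0.5, -1.0]
grip_width: 0.0844
finger_force: 0.0
1.9263656110291547
t 8.25 pos [ 0.6406 -0.0181  0.0997] rpy [3.135e+00 1.000e-03 1.799e+00] F [ 0.2 -0.5 -1. ] w 0.0844
turn [ 0.006  0.001 -0.127]
[ 0.4615 -0.1504  0.08  ] cm [ -6.17 -21.39   1.97]
[ 0.4615 -0.1504  0.005 ] cm [ 0.  -0.   7.5]
[ 0.655 -0.08   0.005] cm [-0.14 20.59  0.  ]
```

View pics/s3.png

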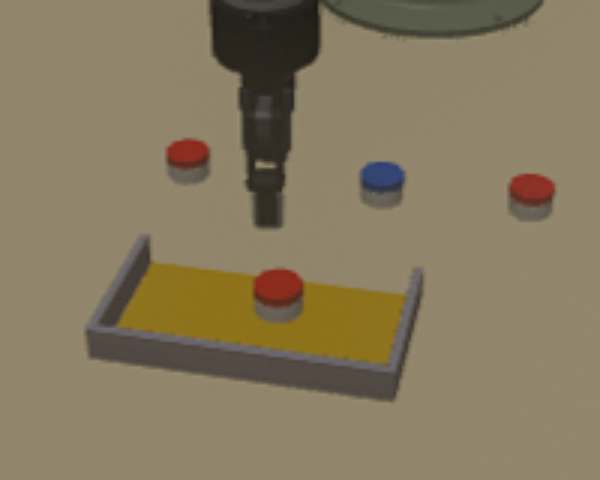

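The first pot stands upright on the mat at crop (278,295). Next is the one at crop (188,160).

```bash
python3 -m handwheel '[{"dx":0,"dy":0,"dz":0,"wx":0,"wy":0,"wz":-0.127,"claw":100},{"dx":-1.2,"dy":-4.28,"dz":0.2,"wx":0,"wy":0,"wz":0,"claw":100},{"dx":-1.2,"dy":-4.28,"dz":0.2,"wx":0,"wy":0,"wz":0,"claw":100},{"dx":-1.2,"dy":-4.28,"dz":0.2,"wx":0,"wy":0,"wz":0,"claw":100},{"dx":-1.2,"dy":-4.28,"dz":0.2,"wx":0,"wy":0,"wz":0,"claw":100},{"dx":-1.2,"dy":-4.28,"dz":0.2,"wx":0,"wy":0,"wz":0,"claw":100},{"dx":0,"dy":0,"dz":1,"wx":0,"wy":0,"wz":0,"claw":100},{"dx":0,"dy":0,"dz":0,"wx":0,"wy":0,"wz":0,"claw":100}]'
python3 -c "
from h import *
go((.4615,-.1504,.005),(.655,-.08,.005),yaw=1.926)"
```

```text
clock: 9.3
position: [0.4588, -0.1483, 0.0746]
tool_rot: [-3.141, -0.001, 1.927]
force: [0.9, 0.2, -0.5]
grip_width: 0.0855
finger_force: 0.0
t 9.3 pos [ 0.4588 -0.1483  0.0746] rpy [-3.141e+00 -1.000e-03  1.927e+00] F [ 0.9  0.2 -0.5] w 0.0855
turn [-0.001 -0.001  0.001]
[ 0.4615 -0.1504  0.005 ] cm [-0.29  0.18  6.96]
[ 0.655 -0.08   0.005] cm [-0.13 20.59  0.  ]
```

```bash
python3 -m handwheel '[{"dx":-0.15,"dy":0.2,"dz":2.4,"wx":0,"wy":0,"wz":0,"claw":100},{"dx":-0.15,"dy":0,"dz":2.3,"wx":0,"wy":0,"wz":0,"claw":100},{"dx":0,"dy":0,"dz":1.5,"wx":0,"wy":0,"wz":0,"claw":100},{"dx":0,"dy":0,"dz":0.7,"wx":0,"wy":0,"wz":0,"claw":60},{"dx":0,"dy":0,"dz":0,"wx":0,"wy":0,"wz":0,"claw":60},{"dx":0,"dy":0,"dz":0,"wx":0,"wy":0,"wz":0,"claw":60},{"dx":0,"dy":0,"dz":0,"wx":0,"wy":0,"wz":0,"claw":60}]' 20
python3 -c "
from h import *
go((.655,-.08,.005))"
```

```text
clock: 10.18
position: [0.4622, -0.1508, 0.0068]
tool_rot: [3.141, 0.0, 1.927]
force: [-0.2, 0.2, -0.0]
grip_width: 0.0511
finger_force: 0.0
t 10.175 pos [ 0.4622 -0.1508  0.0068] rpy [3.141 0.    1.927] F [-0.2  0.2 -0. ] w 0.0511
[ 0.655 -0.08   0.005] cm [-0.08 20.54  0.2 ]
```

```bash
python3 -m handwheel '[{"dx":0,"dy":0.4,"dz":0.1,"wx":0,"wy":0,"wz":0,"claw":60},{"dx":0,"dy":0.6,"dz":0,"wx":0,"wy":0,"wz":0,"claw":60},{"dx":0,"dy":1,"dz":0,"wx":0,"wy":0,"wz":0,"claw":60},{"dx":0,"dy":1,"dz":0,"wx":0,"wy":0,"wz":0,"claw":60},{"dx":0,"dy":1,"dz":0,"wx":0,"wy":0,"wz":0,"claw":60},{"dx":0,"dy":1,"dz":0,"wx":0,"wy":0,"wz":0,"claw":60},{"dx":0,"dy":1,"dz":0,"wx":0,"wy":0,"wz":0,"claw":60},{"dx":0,"dy":1,"dz":0,"wx":0,"wy":0,"wz":0,"claw":60}]'
python3 -m handwheel '[{"dx":0,"dy":1,"dz":0,"wx":0,"wy":0,"wz":0,"claw":60},{"dx":0,"dy":1,"dz":0,"wx":0,"wy":0,"wz":0,"claw":60},{"dx":0,"dy":1,"dz":0,"wx":0,"wy":0,"wz":0,"claw":60},{"dx":0,"dy":1,"dz":0,"wx":0,"wy":0,"wz":0,"claw":60},{"dx":0,"dy":1,"dz":0,"wx":0,"wy":0,"wz":0,"claw":60},{"dx":0,"dy":1,"dz":0,"wx":0,"wy":0,"wz":0,"claw":60},{"dx":0,"dy":1,"dz":0,"wx":0,"wy":0,"wz":0,"claw":60},{"dx":0,"dy":1,"dz":0,"wx":0,"wy":0,"wz":0,"claw":60}]'
python3 -m handwheel '[{"dx":0,"dy":1,"dz":0,"wx":0,"wy":0,"wz":0,"claw":60},{"dx":0,"dy":1,"dz":0,"wx":0,"wy":0,"wz":0,"claw":60},{"dx":0,"dy":1,"dz":0,"wx":0,"wy":0,"wz":0,"claw":60},{"dx":0,"dy":1,"dz":0,"wx":0,"wy":0,"wz":0,"claw":60},{"dx":0,"dy":1,"dz":0,"wx":0,"wy":0,"wz":0,"claw":60},{"dx":0,"dy":0.5,"dz":0,"wx":0,"wy":0,"wz":0,"claw":60},{"dx":0,"dy":0,"dz":0,"wx":0,"wy":0,"wz":0,"claw":60}]'
python3 -m handwheel '[{"dx":0,"dy":-0.4,"dz":0,"wx":0,"wy":0,"wz":0,"claw":60},{"dx":0,"dy":0,"dz":-1,"wx":0,"wy":0,"wz":0,"claw":60},{"dx":0,"dy":0,"dz":-3,"wx":0,"wy":0,"wz":0,"claw":60},{"dx":0,"dy":0,"dz":-5,"wx":0,"wy":0,"wz":0,"claw":100},{"dx":0,"dy":0,"dz":0,"wx":0,"wy":0,"wz":0,"claw":100}]'
python3 - <<'E'
from h import *
go((.452,.1618,.09),(.452,.1618,.005),(.545,.04,.005),yaw=np.pi/2+np.arctan2(-.1218,.093))
f,F=cam('scene');cv2.imwrite('pics/s4.png',cv2.resize(f['frame'][120:280,140:340],None,fx=3,fy=3))
E
```

```text
clock: 11.18
position: [0.5281, -0.1262, 0.0053]
tool_rot: [-3.142, -0.0, 1.927]
force: [0.0, 0.2, 0.5]
grip_width: 0.0511
finger_force: 0.1
clock: 12.18
position: [0.6031, -0.0983, 0.0053]
tool_rot: [-3.142, 0.0, 1.927]
force: [0.1, -0.1, 0.6]
grip_width: 0.0511
finger_force: 0.1
clock: 13.05
position: [0.6541, -0.0793, 0.0052]
tool_rot: [-3.142, 0.0, 1.927]
force: [-0.4, 0.4, 0.3]
grip_width: 0.0513
finger_force: 0.0
clock: 13.68
position: [0.6522, -0.0813, 0.0998]
tool_rot: [3.136, 0.002, 1.926]
force: [-0.3, -0.9, -0.1]
grip_width: 0.0841
finger_force: 0.0
t 13.675 pos [ 0.6522 -0.0813  0.0998] rpy [3.136e+00 2.000e-03 1.926e+00] F [-0.3 -0.9 -0.1] w 0.0841
turn [ 0.007 -0.002  1.274]
[0.452  0.1618 0.09  ] cm [ -1.16 -31.47   0.98]
[0.452  0.1618 0.005 ] cm [ 0.  -0.   8.5]
[0.545 0.04  0.005] cm [ 0.   15.32  0.  ]
```

View pics/s4.png

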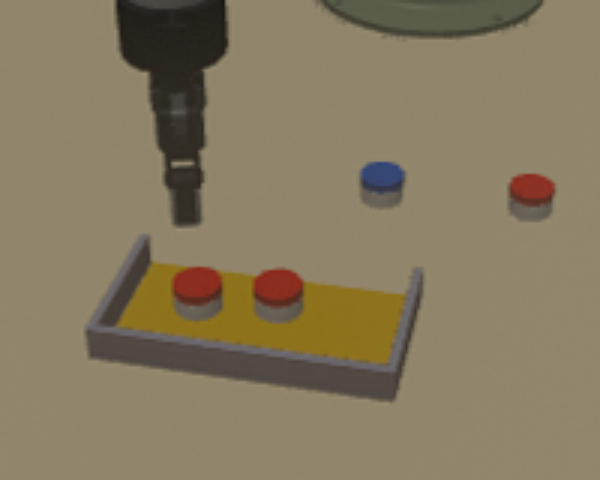

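Two pots are in, at crop (197,293) and (278,295). The last one is at (531,195). I'll turn the tool and move over to it.

```bash
python3 -m handwheel '[{"dx":0,"dy":0,"dz":0,"wx":0,"wy":0,"wz":0.182,"claw":100},{"dx":0,"dy":0,"dz":0,"wx":0,"wy":0,"wz":0.182,"claw":100},{"dx":0,"dy":0,"dz":0,"wx":0,"wy":0,"wz":0.182,"claw":100},{"dx":0,"dy":0,"dz":0,"wx":0,"wy":0,"wz":0.182,"claw":100},{"dx":0,"dy":0,"dz":0,"wx":0,"wy":0,"wz":0.182,"claw":100},{"dx":0,"dy":0,"dz":0,"wx":0,"wy":0,"wz":0.182,"claw":100},{"dx":0,"dy":0,"dz":0,"wx":0,"wy":0,"wz":0.182,"claw":100},{"dx":0,"dy":0,"dz":0,"wx":0,"wy":0,"wz":0,"claw":100}]'
python3 -m handwheel '[{"dx":-0.17,"dy":-4.5,"dz":0.1,"wx":0,"wy":0,"wz":0,"claw":100},{"dx":-0.17,"dy":-4.5,"dz":0.1,"wx":0,"wy":0,"wz":0,"claw":100},{"dx":-0.17,"dy":-4.5,"dz":0.1,"wx":0,"wy":0,"wz":0,"claw":100},{"dx":-0.17,"dy":-4.5,"dz":0.1,"wx":0,"wy":0,"wz":0,"claw":100},{"dx":-0.17,"dy":-4.5,"dz":0.1,"wx":0,"wy":0,"wz":0,"claw":100},{"dx":-0.17,"dy":-4.5,"dz":0.1,"wx":0,"wy":0,"wz":0,"claw":100},{"dx":-0.17,"dy":-4.5,"dz":0.1,"wx":0,"wy":0,"wz":0,"claw":100},{"dx":0,"dy":0,"dz":1,"wx":0,"wy":0,"wz":0,"claw":100}]'
python3 -c "
from h import *
go((.452,.1618,.005),(.545,.04,.005),yaw=.652)"
```

```text
clock: 14.72
position: [0.6497, -0.0806, 0.0945]
tool_rot: [-3.141, 0.001, 0.654]
force: [-0.3, 0.9, -0.5]
grip_width: 0.0853
finger_force: 0.0
clock: 15.72
position: [0.4477, 0.165, 0.0782]
tool_rot: [-3.14, -0.0, 0.663]
force: [0.5, -0.8, -0.3]
grip_width: 0.0854
finger_force: 0.0
t 15.725 pos [0.4477 0.165  0.0782] rpy [-3.14  -0.     0.663] F [ 0.5 -0.8 -0.3] w 0.0854
turn [-0.001 -0.     0.011]
[0.452  0.1618 0.005 ] cm [0.15 0.52 7.32]
[0.545 0.04  0.005] cm [ 0.   15.32  0.  ]
```

```bash
python3 -m handwheel '[{"dx":0.05,"dy":0.3,"dz":2.4,"wx":0,"wy":0,"wz":0,"claw":100},{"dx":0,"dy":0,"dz":2.3,"wx":0,"wy":0,"wz":0,"claw":100},{"dx":0,"dy":0,"dz":1.5,"wx":0,"wy":0,"wz":0,"claw":100},{"dx":0,"dy":0,"dz":0.8,"wx":0,"wy":0,"wz":0,"claw":60},{"dx":0,"dy":0,"dz":0,"wx":0,"wy":0,"wz":0,"claw":60},{"dx":0,"dy":0,"dz":0,"wx":0,"wy":0,"wz":0,"claw":60},{"dx":0,"dy":0,"dz":0,"wx":0,"wy":0,"wz":0,"claw":60}]' 20
python3 -c "
from h import *
go((.452,.1618,.005),(.545,.04,.005))"
```

```text
clock: 16.6
position: [0.4519, 0.1604, 0.0088]
tool_rot: [3.141, -0.001, 0.653]
force: [0.3, -0.0, -0.4]
grip_width: 0.0516
finger_force: 0.0
t 16.6 pos [0.4519 0.1604 0.0088] rpy [ 3.141e+00 -1.000e-03  6.530e-01] F [ 0.3 -0.  -0.4] w 0.0516
[0.452  0.1618 0.005 ] cm [ 0.09 -0.11  0.38]
[0.545 0.04  0.005] cm [-0.02 15.32  0.  ]
```

```bash
python3 -m handwheel '[{"dx":0.08,"dy":0.4,"dz":0.3,"wx":0,"wy":0,"wz":0,"claw":60},{"dx":0,"dy":0.6,"dz":0,"wx":0,"wy":0,"wz":0,"claw":60},{"dx":0,"dy":1,"dz":0,"wx":0,"wy":0,"wz":0,"claw":60},{"dx":0,"dy":1,"dz":0,"wx":0,"wy":0,"wz":0,"claw":60},{"dx":0,"dy":1,"dz":0,"wx":0,"wy":0,"wz":0,"claw":60},{"dx":0,"dy":1,"dz":0,"wx":0,"wy":0,"wz":0,"claw":60},{"dx":0,"dy":1,"dz":0,"wx":0,"wy":0,"wz":0,"claw":60},{"dx":0,"dy":1,"dz":0,"wx":0,"wy":0,"wz":0,"claw":60}]'
python3 -m handwheel '[{"dx":0,"dy":1,"dz":0,"wx":0,"wy":0,"wz":0,"claw":60},{"dx":0,"dy":1,"dz":0,"wx":0,"wy":0,"wz":0,"claw":60},{"dx":0,"dy":1,"dz":0,"wx":0,"wy":0,"wz":0,"claw":60},{"dx":0,"dy":1,"dz":0,"wx":0,"wy":0,"wz":0,"claw":60},{"dx":0,"dy":1,"dz":0,"wx":0,"wy":0,"wz":0,"claw":60},{"dx":0,"dy":1,"dz":0,"wx":0,"wy":0,"wz":0,"claw":60},{"dx":0,"dy":1,"dz":0,"wx":0,"wy":0,"wz":0,"claw":60},{"dx":0,"dy":1,"dz":0,"wx":0,"wy":0,"wz":0,"claw":60}]'
python3 -m handwheel '[{"dx":0,"dy":0.4,"dz":0,"wx":0,"wy":0,"wz":0,"claw":60},{"dx":0,"dy":-0.4,"dz":0,"wx":0,"wy":0,"wz":0,"claw":60},{"dx":0,"dy":0,"dz":-1,"wx":0,"wy":0,"wz":0,"claw":60},{"dx":0,"dy":0,"dz":-3,"wx":0,"wy":0,"wz":0,"claw":60},{"dx":0,"dy":-3,"dz":-5,"wx":0,"wy":0,"wz":-0.184,"claw":100},{"dx":0,"dy":-3,"dz":0,"wx":0,"wy":0,"wz":-0.184,"claw":100},{"dx":0,"dy":-3,"dz":0,"wx":0,"wy":0,"wz":-0.184,"claw":100},{"dx":0,"dy":0,"dz":0,"wx":0,"wy":0,"wz":-0.184,"claw":100}]'
python3 - <<'E'
from h import *
f,F=cam('top');hsv=cv2.cvtColor(f['frame'],cv2.COLOR_BGR2HSV)
for nm,lo,hi in(('red',(0,120,60),(8,255,255)),('blue',(100,120,60),(130,255,255))):
    n,l,st,c=cv2.connectedComponentsWithStats(cv2.inRange(hsv,lo,hi))
    for i in range(1,n):
        if st[i,4]>40: print(nm,st[i],ground(f,F,*c[i],.026).round(4))
go(yaw=np.pi/2)
f,F=cam('scene');cv2.imwrite('pics/s5.png',cv2.resize(f['frame'][120:280,140:340],None,fx=3,fy=3))
E
```

```text
clock: 17.6
position: [0.4952, 0.1045, 0.0053]
tool_rot: [-3.142, 0.0, 0.653]
force: [-0.6, -1.0, 0.5]
grip_width: 0.051
finger_force: 0.1
clock: 18.6
position: [0.5438, 0.041, 0.0053]
tool_rot: [3.142, -0.0, 0.653]
force: [0.1, 1.2, 0.7]
grip_width: 0.0513
finger_force: 0.1
clock: 19.6
position: [0.4757, 0.1028, 0.0961]
tool_rot: [-3.141, -0.001, 1.398]
force: [-0.1, -1.2, 0.2]
grip_width: 0.0854
finger_force: 0.0
red [291 141  16  16 201] [ 0.6496 -0.0804  0.026 ]
red [265 146  16  16 199] [ 0.6378 -0.0179  0.026 ]
red [240 185  16  17 218] [0.5444 0.0404 0.026 ]
blue [244 221  16  17 216] [0.461  0.0302 0.026 ]
blue [459 220  14  13 134] [ 0.4657 -0.4613  0.026 ]
t 19.65 pos [0.4767 0.1021 0.0962] rpy [ 3.141e+00 -1.000e-03  1.406e+00] F [ 0.7 -1.2  1.2] w 0.0854
turn [ 0.    -0.001 -0.165]
```

View pics/s5.png

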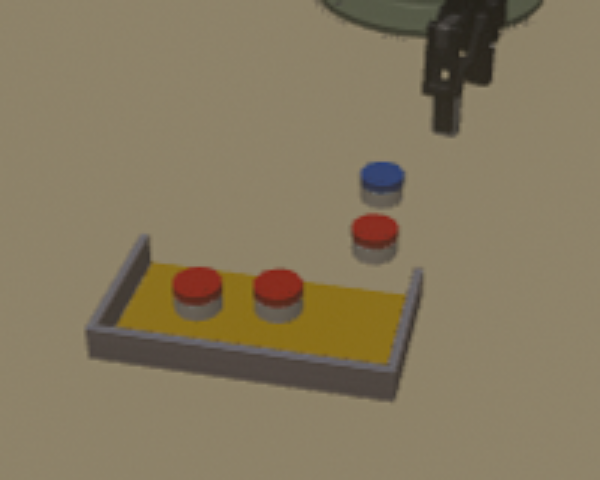

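The third pot is at crop (375,237), measured at (0.544, 0.040), and the blue pot hasn't moved. Because the blue pot is close behind, I'll come down with the fingers partly closed and offset slightly forward.

```bash
python3 -c "
from h import *
go((.548,.0404,.09),(.548,.0404,.005),(.655,.0404,.005),yaw=np.pi/2)"
python3 -m handwheel '[{"dx":0,"dy":0,"dz":0,"wx":0,"wy":0,"wz":-0.18,"claw":75},{"dx":-2.1,"dy":2.4,"dz":0.2,"wx":0,"wy":0,"wz":0,"claw":75},{"dx":-2.1,"dy":2.4,"dz":0.2,"wx":0,"wy":0,"wz":0,"claw":75},{"dx":-2,"dy":2.3,"dz":0.2,"wx":0,"wy":0,"wz":0,"claw":75},{"dx":0,"dy":0,"dz":1,"wx":0,"wy":0,"wz":0,"claw":75},{"dx":0,"dy":0,"dz":0,"wx":0,"wy":0,"wz":0,"claw":75}]'
python3 -c "
from h import *
go((.548,.0404,.005),(.655,.0404,.005),yaw=np.pi/2)"
```

```text
t 19.7 pos [0.4772 0.1016 0.0961] rpy [ 3.141e+00 -1.000e-03  1.392e+00] F [-0.   0.2 -0.8] w 0.0855
turn [ 0.001 -0.001 -0.178]
[0.548  0.0404 0.09  ] cm [-6.12  7.08  0.61]
[0.548  0.0404 0.005 ] cm [ 0.  -0.   8.5]
[0.655  0.0404 0.005 ] cm [ 0.  10.7  0. ]
clock: 20.45
position: [0.5474, 0.0391, 0.0787]
tool_rot: [-3.14, 0.0, 1.566]
force: [-0.2, 0.5, 0.4]
grip_width: 0.0639
finger_force: 0.0
t 20.45 pos [0.5474 0.0391 0.0787] rpy [-3.14   0.     1.566] F [-0.2  0.5  0.4] w 0.0639
turn [-0.002  0.    -0.005]
[0.548  0.0404 0.005 ] cm [0.13 0.06 7.37]
[0.655  0.0404 0.005 ] cm [ 0.  10.7  0. ]
```

```bash
python3 -m handwheel '[{"dx":0.1,"dy":0,"dz":2.4,"wx":0,"wy":0,"wz":0,"claw":75},{"dx":0,"dy":0,"dz":2.3,"wx":0,"wy":0,"wz":0,"claw":75},{"dx":0,"dy":0,"dz":1.6,"wx":0,"wy":0,"wz":0,"claw":75},{"dx":0,"dy":0,"dz":1,"wx":0,"wy":0,"wz":0,"claw":60},{"dx":0,"dy":0,"dz":0,"wx":0,"wy":0,"wz":0,"claw":60},{"dx":0,"dy":0,"dz":0,"wx":0,"wy":0,"wz":0,"claw":60},{"dx":0,"dy":0,"dz":0,"wx":0,"wy":0,"wz":0,"claw":60}]' 20
python3 -c "
from h import *
go((.655,.0404,.005))"
```

```text
clock: 21.32
position: [0.5485, 0.04, 0.0069]
tool_rot: [3.141, -0.0, 1.569]
force: [-0.1, -0.9, 0.5]
grip_width: 0.0513
finger_force: 0.0
t 21.325 pos [0.5485 0.04   0.0069] rpy [ 3.141 -0.     1.569] F [-0.1 -0.9  0.5] w 0.0513
[0.655  0.0404 0.005 ] cm [ 0.06 10.65  0.19]
```

```bash
python3 -m handwheel '[{"dx":0,"dy":0.4,"dz":0.1,"wx":0,"wy":0,"wz":0,"claw":60},{"dx":0,"dy":0.6,"dz":0,"wx":0,"wy":0,"wz":0,"claw":60},{"dx":0,"dy":1,"dz":0,"wx":0,"wy":0,"wz":0,"claw":60},{"dx":0,"dy":1,"dz":0,"wx":0,"wy":0,"wz":0,"claw":60},{"dx":0,"dy":1,"dz":0,"wx":0,"wy":0,"wz":0,"claw":60},{"dx":0,"dy":1,"dz":0,"wx":0,"wy":0,"wz":0,"claw":60},{"dx":0,"dy":1,"dz":0,"wx":0,"wy":0,"wz":0,"claw":60},{"dx":0,"dy":1,"dz":0,"wx":0,"wy":0,"wz":0,"claw":60}]'
python3 -m handwheel '[{"dx":0,"dy":1,"dz":0,"wx":0,"wy":0,"wz":0,"claw":60},{"dx":0,"dy":1,"dz":0,"wx":0,"wy":0,"wz":0,"claw":60},{"dx":0,"dy":1,"dz":0,"wx":0,"wy":0,"wz":0,"claw":60},{"dx":0,"dy":0.6,"dz":0,"wx":0,"wy":0,"wz":0,"claw":60},{"dx":0,"dy":0,"dz":0,"wx":0,"wy":0,"wz":0,"claw":60},{"dx":0,"dy":-0.4,"dz":0,"wx":0,"wy":0,"wz":0,"claw":60}]'
python3 -m handwheel '[{"dx":0,"dy":0,"dz":-1,"wx":0,"wy":0,"wz":0,"claw":60},{"dx":0,"dy":0,"dz":-3,"wx":0,"wy":0,"wz":0,"claw":60},{"dx":0,"dy":0,"dz":-5,"wx":0,"wy":0,"wz":0,"claw":60},{"dx":0,"dy":-4,"dz":-2,"wx":0,"wy":0,"wz":0,"claw":60},{"dx":0,"dy":-4,"dz":0,"wx":0,"wy":0,"wz":0,"claw":60},{"dx":0,"dy":-4,"dz":0,"wx":0,"wy":0,"wz":0,"claw":60},{"dx":0,"dy":-4,"dz":0,"wx":0,"wy":0,"wz":0,"claw":60},{"dx":0,"dy":0,"dz":0,"wx":0,"wy":0,"wz":0,"claw":60}]'
python3 - <<'E'
from h import *
f,F=cam('top');hsv=cv2.cvtColor(f['frame'],cv2.COLOR_BGR2HSV)
for nm,lo,hi in(('red',(0,120,60),(8,255,255)),('blue',(100,120,60),(130,255,255))):
    n,l,st,c=cv2.connectedComponentsWithStats(cv2.inRange(hsv,lo,hi))
    for i in range(1,n):
        if st[i,4]>40: print(nm,st[i],ground(f,F,*c[i],.026).round(4))
go()
f,F=cam('scene');cv2.imwrite('pics/s6.png',cv2.resize(f['frame'][120:280,140:340],None,fx=3,fy=3))
E
```

```text
clock: 22.32
position: [0.6189, 0.0398, 0.0053]
tool_rot: [-3.142, 0.0, 1.569]
force: [-0.1, -0.6, 1.2]
grip_width: 0.0514
finger_force: 0.1
clock: 23.08
position: [0.6499, 0.0397, 0.0052]
tool_rot: [-3.141, 0.0, 1.569]
force: [0.4, 0.2, 0.2]
grip_width: 0.0513
finger_force: 0.0
clock: 24.08
position: [0.488, 0.0402, 0.1162]
tool_rot: [-3.141, -0.001, 1.569]
force: [0.5, 0.3, 0.5]
grip_width: 0.0509
finger_force: 0.0
red [240 141  16   9 104] [0.6583 0.04   0.026 ]
red [291 141  16  16 201] [ 0.6494 -0.0805  0.026 ]
red [269 146  12  14  50] [ 0.6422 -0.0283  0.026 ]
blue [459 220  14  13 134] [ 0.4657 -0.4613  0.026 ]
t 24.125 pos [0.4898 0.0403 0.1162] rpy [ 3.141e+00 -1.000e-03  1.569e+00] F [-0.1 -0.  -0.4] w 0.0514
```

View pics/s6.png

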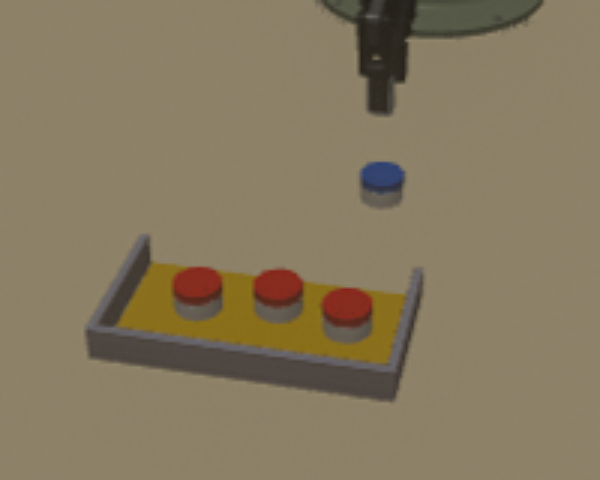

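All three red pots stand upright on the mat, at crop (197,293), (278,295) and (347,315). Each is well past the mouth, and the blue pot at (382,185) hasn't moved. I'm handing the job in.

```bash
python3 -c "
from workcell import job_done
print(job_done())"
```

```text
the job is handed in; nothing more can be done
None
```

All three red-lidded pots were swept upright into the discard bay and the job was handed in at about 24 s; the blue-lidded pot stayed where it stood in the last picture, the arm never went near the bottle or the jar, and no verdict came back.

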